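# Put the belt grinder's wheels and platens back in their nests

## Robot

A 6-joint arm with a two-finger parallel gripper is mounted at the origin on the work surface. World frame = base frame: x ahead of the robot, y to its left, z up, the work surface at z = 0. Lengths are in m, angles in rad, forces in N, time in s.
With the tool pointing down it reaches from about 0.35 to 0.975 m from the base axis. Payload 17.4 kg.
Tool frame: the origin (TCP) lies on the centre line of the jaws, within the pads' length; the fingertips stand 25 mm ahead of it and the grasp point (between the pads) lies 6 mm ahead of it (bot.tip_reach is the distance from the TCP to the fingertips, in m); z points along the fingers, y is the line along which they close (so a half turn about z gives the same grasp; the last joint's range is limited). The gripper opens to 85 mm and grips with 20 to 120 N. Pads are 22 mm wide; open, the fingers measure 114 mm over their backs; the gripper's body (76 mm by 85 mm) begins 54 mm behind the grasp point. The pads swing forward as they close: fully open they stand 13 mm farther back than shut.
Start: joints at [-1.279, 0.116, 1.442, -0, 1.584, -0.038], TCP at [0.219, -0.639, 0.256] pointing down, gripper open.
Joint ranges: [-2.83, 2.83], [-0.83, 2.19], [0.07, 2.5], [-1.14, 4.28], [0.01, 3], [-2.97, 2.97]. Speed limits (rad/s): [1.89, 1.89, 2.22, 3.14, 3.14, 3.14].

## Interface

Orientations are given as a unit quaternion [w, x, y, z].
In Python, from plant import sensors, camera, order, bot gives the robot as it stands.
- The arm moves only by the tool arm_command, never from a script. Its argument "targets" is one flat list of numbers, 4 for each row, row after row: the shift along the tool's x, y, z as a fraction of full scale, then the turn about the tool's z as a fraction of full scale. In form: [dx, dy, dz, yaw, dx, dy, dz, yaw, ...]. A call has 1 to 12 rows; each row shifts and turns the commanded pose from where the row before left it, along the tool's axes as they then stand; what a row does not reach is not made up. Full scale, the value 1, is 40 mm for a shift and 4 degrees for a turn. A row lasts 1/12 s, in which the tool goes at most 41.7 mm and 7.16 degrees, less where a joint would pass 70% of its speed; a pose out of reach is approached as far as the arm can. A call with a number of a shift or a turn outside -1 to 1 is refused whole. A call with a gripper value outside its range is refused whole. "fingers" is the opening, from 0 (shut) to 1 (fully open), set as the call begins (left out, the last holds). The fingers move at their own pace and stop on an object; "squeeze" is the grip in N (left out, the last holds). Time passes only in rows, so rows that do not move let the fingers close. It gives the time, the measured TCP pose, the force, the opening and the grip force at its end, in the units of the state.
- sensors.read_state(): the state, without advancing time (a new reading comes with each control period).
- camera(name): name is "scene" or "top"; returns a dict with "color" (384x512x3 uint8, red, green, blue), "fx", "fy", "cx", "cy" (pixels), "dist" ([k1, k2, p1, p2, k3] as OpenCV has them; the pictures are not rectified), "cam_to_world" (4x4, takes a point from camera to world coordinates). Camera axes: x right, y down, z forward; pixel columns grow to the right and rows downward; lengths in m; the calibration is good to about 2 mm. A picture is of the moment at which its call begins. There is no depth.
- order.finish_job(): hands the job in; it is judged then, once.
The state is a dict: "time_s": time; "qpos": joint angles; "qd": joint speeds; "joint_torque": joint torques, N m; "ee_pos": TCP position; "orientation": TCP orientation; "contact_force": force on the tool from outside, world axes, zero at the start; "torque": the same for the moment, N m; "gripper_width": finger opening in m; "grasp_force": force on a finger pad.
Only numpy, scipy, OpenCV 4.12 (cv2) and the standard library are available. Lean on these libraries where they do the work, as an engineer would, in place of code of your own. Each camera call takes 0.05 s, during which the arm holds its last target. There are 200 camera calls.

## Task

Grinding is finished: put the belt grinder's two contact wheels and two steel platens away, each in the wooden nest whose recess matches its shape and size, lying flat on the recess floor and let go. Set them down rather than dropping them, and do not push or knock over the small knife and the oil bottle that lie among them.

Things in the scene. Friction and masses are not known exactly. Their poses are not given: they have to be found in the camera images.
- big_wheel_mid (a point): large contact wheel of the belt grinder, lying on its side: black rubber tyre 64 mm across, 40 mm high, aluminium hub with a bearing on top. Point: its centre, 20 mm up; z is the wheel's axis, up.
- small_wheel_mid (a point): small contact wheel: black rubber tyre 40 mm across, 40 mm high, aluminium hub on top. Point: its centre, 20 mm up; z is the wheel's axis, up.
- long_platen_mid (a point): long platen of the grinder: flat steel bar 100 x 34 mm, 26 mm high, a dark bolt at each end of its top. Point: its centre, 13 mm up; x along its 100 mm length, z up.
- short_platen_mid (a point): short platen: flat steel bar 60 x 34 mm, 26 mm high, a dark bolt at each end of its top. Point: its centre, 13 mm up; x along its 60 mm length, z up.
- big_round_nest: nest of the large wheel: fixed wooden block 104 x 104 mm, 12 mm high, with a round recess 80 mm across and 8 mm deep (grey felt floor 4 mm above the bench). Origin: centre of its underside, on the bench; z up.
- small_round_nest: nest of the small wheel: fixed wooden block 80 x 80 mm, 12 mm high, with a round recess 56 mm across and 8 mm deep (grey felt floor 4 mm above the bench). Origin: centre of its underside, on the bench; z up.
- long_nest: nest of the long platen: fixed wooden block 136 x 70 mm, 12 mm high, with a rectangular recess 116 x 50 mm and 8 mm deep (grey felt floor 4 mm above the bench). Origin: centre of its underside, on the bench; x along the recess's 116 mm side, z up.
- short_nest: nest of the short platen: fixed wooden block 96 x 70 mm, 12 mm high, with a rectangular recess 76 x 50 mm and 8 mm deep (grey felt floor 4 mm above the bench). Origin: centre of its underside, on the bench; x along the recess's 76 mm side, z up.
- knife_handle (a point): a finished knife lying loose on the bench, to be left alone: pale wooden handle 80 x 22 mm, 18 mm high, steel blade 65 mm long. Point: middle of the handle, 9 mm up; x runs towards the blade, whose tip is about 105 mm away.
- oil_bottle_mid (a point): a small white oil bottle standing loose on the bench, to be left alone: 38 mm across, 92 mm high. Point: its middle, 46 mm up; z up.
Not all that is in view belongs to the job. Leave any pink, red or turquoise look-alike of the part that bears long_platen_mid alone.

How it is judged:
By the outcome, as a careful person would: the job done as asked, in the order asked, and still so for the second after the job is handed in, with the robot touching nothing.
It also fails if it takes over 112 s, if anything falls off the work surface, if the arm or the gripper's body presses on something with over 40 N, if the wrist force passes 120 N, or if a joint passes its speed limit or range.

## Working session

There is one attempt and no reset: what is moved stays moved. The work goes in short steps, Python scripts to look and compute and a tool call to move; the robot and the scene stay as the last step left them, time stands still between calls to the robot, and variables do not carry over. Pictures are saved under pics/ and viewed, at most 14 in all, crops included, and the job is handed in when it is done.

Besides the shell and the picture viewer there is one more tool, called after "Call:" in YAML: its name, and indented under it one key for each argument. arm_command: Moves the arm, as the interface text tells. Its arguments: {"type":"object","properties":{"targets":{"type":"array","items":{"type":"number"}},"fingers":{"type":"number"},"squeeze":{"type":"number"}},"required":["targets"]}

```bash
mkdir -p pics; ls; python3 - <<'E'
from plant import sensors,camera,bot
import cv2,numpy as np
for n in("scene","top"):
    c=camera(n);cv2.imwrite(f"pics/{n}0.png",cv2.resize(c["color"][:,:,::-1],(800,600),interpolation=cv2.INTER_CUBIC))
    cv2.imwrite(f"pics/raw_{n}0.png",c["color"][:,:,::-1])
    print(n,c["fx"],c["fy"],c["cx"],c["cy"],c["dist"],np.round(c["cam_to_world"],3).tolist())
s=sensors.read_state();print(s, [a for a in dir(bot) if a[0]!='_'])
E
```

```text
pics
scene 453.050250525763 453.050250525763 261.47264036423405 192.58820447652135 [-0.14344096  0.          0.          0.          0.        ] [[0.289, 0.75, -0.594, 1.34], [0.957, -0.23, 0.175, -0.254], [-0.006, -0.62, -0.785, 1.094], [0.0, 0.0, 0.0, 1.0]]
top 397.67522214444625 397.67522214444625 253.52521336358245 199.2975832666848 [-0.06449762  0.          0.          0.          0.        ] [[0.005, -0.992, 0.126, 0.428], [-1.0, -0.002, 0.027, -0.018], [-0.026, -0.126, -0.992, 1.06], [0.0, 0.0, 0.0, 1.0]]
{'time_s': 0.1, 'qpos': array([-1.27881413e+00,  1.16452618e-01,  1.44219831e+00, -2.17140821e-05,
        1.58399793e+00, -3.78020758e-02]), 'qd': array([ 0.00042132, -0.00072908, -0.0015599 ,  0.00013739, -0.00109   ,
        0.00083692]), 'joint_torque': array([ 2.99749561e-03, -7.33669567e+01, -6.33788753e+01, -3.61156106e-05,
        5.29197569e-03, -2.98049338e-05]), 'ee_pos': array([ 0.21853498, -0.63849426,  0.25562623]), 'orientation': array([-5.22469659e-04,  9.86435951e-01,  1.64145775e-01, -7.77049624e-05]), 'contact_force': array([1.26344055, 0.44022482, 0.45786998]), 'torque': array([ 0.00040979, -0.00666934, -0.00540047]), 'grasp_force': 0.0, 'gripper_width': 0.08514398606124494} ['PlanningError', 'tip_reach']
```

View pics/scene0.png

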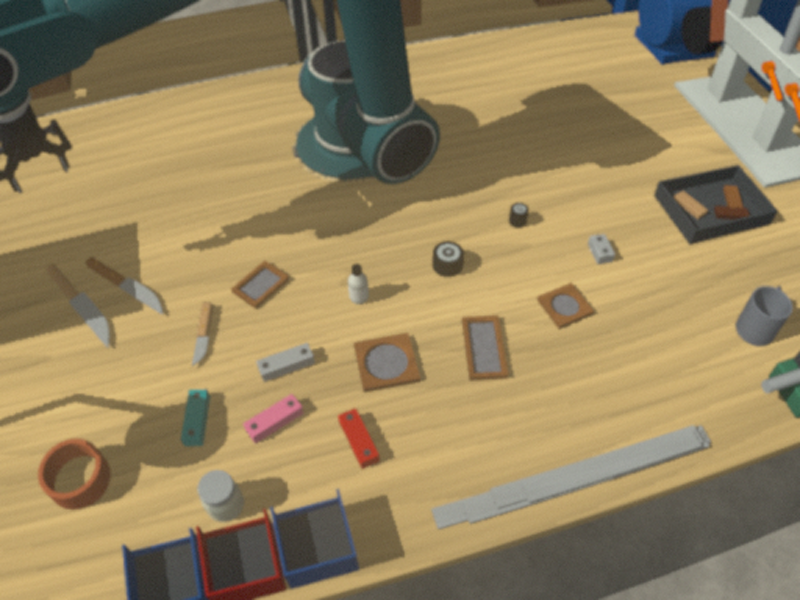

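View pics/top0.png

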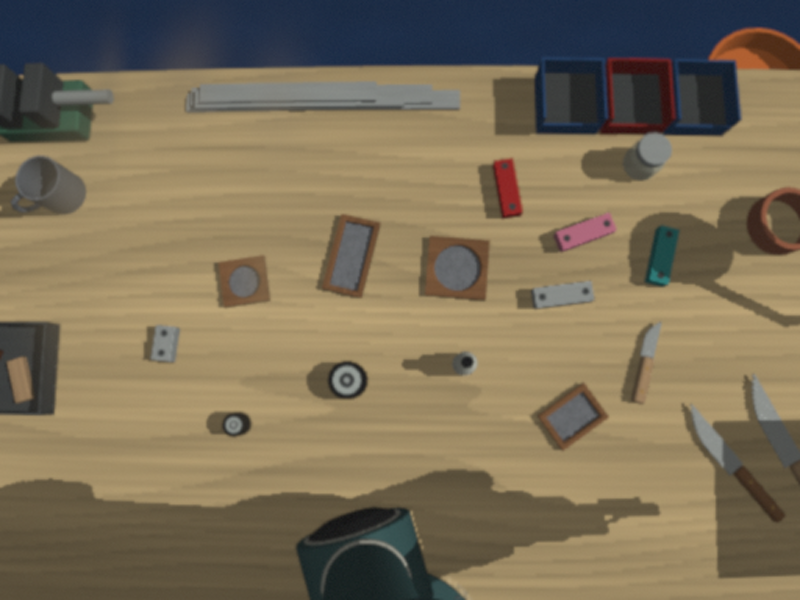

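Scene view (800×600): long platen (285,361), short platen (601,248), big wheel (448,258), small wheel (519,214). The nests are big round (388,361), small round (566,304), long (486,347) and short (261,284).

Top view: long platen (563,295), short platen (165,344), big wheel (347,380), small wheel (236,424). The nests are big (456,267), small (243,281), long (351,256) and short (571,416). The bottle is at (464,362) and the knife at (645,362).

Things that could be mistaken for the long platen (top view): bare steel (563,295), pink (585,232), turquoise (663,255), red (508,188). I choose the bare steel one. The larger knives at (725,450) are not the small knife.

```bash
cat > h.py <<'E'
import numpy as np,cv2
def ray(c,uv):
    K=np.array([[c["fx"],0,c["cx"]],[0,c["fy"],c["cy"]],[0,0,1.]])
    p=cv2.undistortPoints(np.float64(uv).reshape(-1,1,2),K,np.float64(c["dist"])).reshape(-1,2)
    T=np.array(c["cam_to_world"]);d=np.c_[p,np.ones(len(p))]@T[:3,:3].T
    return T[:3,3],d/np.linalg.norm(d,axis=1,keepdims=True)
def plane(c,uv,z):
    o,d=ray(c,uv);return o+d*((z-o[2])/d[:,2:3])
def tri(c1,u1,c2,u2):
    o1,d1=ray(c1,u1);o2,d2=ray(c2,u2);out=[]
    for a,b in zip(d1,d2):
        t=np.linalg.lstsq(np.c_[a,-b],o2-o1,rcond=None)[0]
        p,q=o1+t[0]*a,o2+t[1]*b;out.append([*((p+q)/2),np.linalg.norm(p-q)])
    return np.array(out)
E
python3 - <<'E'
import cv2,numpy as np
S={"scene":dict(lp=(285,361),sp=(601,248),bw=(448,258),sw=(519,214),bn=(388,361),sn=(566,304),ln=(486,347),kn=(261,284)),
"top":dict(lp=(563,295),sp=(165,344),bw=(347,380),sw=(236,424),bn=(456,267),sn=(243,281),ln=(351,256),kn=(571,416))}
rows=[]
for n in S:
    im=cv2.imread(f"pics/raw_{n}0.png");r=[]
    hsv=cv2.cvtColor(im,cv2.COLOR_BGR2HSV)
    for k,(u,v) in S[n].items():
        u=int(u/1.5625);v=int(v/1.5625)
        r.append(cv2.resize(im[v-25:v+25,u-25:u+25],(200,200),interpolation=cv2.INTER_NEAREST))
        print(n,k,hsv[v,u],hsv[v,u-20:u+21:4].tolist())
    rows+= [np.hstack(r[:4]),np.hstack(r[4:])]
cv2.imwrite("pics/crops.png",cv2.resize(np.vstack(rows),(600,600)))
E
```

```text
scene lp [ 30  11 160] [[20, 108, 207], [22, 23, 164], [26, 14, 148], [26, 13, 161], [34, 11, 163], [30, 11, 160], [27, 16, 162], [27, 16, 144], [19, 37, 110], [19, 42, 103], [20, 103, 124]]
scene sp [ 38  12 164] [[20, 115, 199], [19, 110, 200], [20, 109, 194], [20, 91, 180], [38, 13, 159], [38, 12, 164], [18, 8, 150], [20, 82, 127], [20, 110, 194], [19, 112, 207], [20, 112, 210]]
scene bw [ 41  13 162] [[20, 108, 192], [20, 107, 193], [20, 111, 190], [20, 84, 79], [36, 18, 143], [41, 13, 162], [45, 13, 163], [20, 68, 79], [20, 107, 121], [21, 106, 120], [20, 108, 120]]
scene sw [ 37  20 112] [[20, 110, 201], [20, 112, 198], [20, 110, 197], [20, 110, 187], [21, 83, 71], [37, 20, 112], [21, 65, 78], [21, 110, 132], [20, 106, 152], [20, 113, 199], [20, 109, 202]]
scene bn [ 12  10 129] [[18, 117, 155], [16, 139, 130], [10, 12, 127], [10, 6, 132], [18, 10, 128], [12, 10, 129], [17, 14, 126], [5, 12, 129], [15, 39, 132], [15, 141, 134], [19, 107, 122]]
scene sn [ 20  12 131] [[20, 111, 203], [17, 141, 145], [15, 143, 144], [17, 19, 118], [15, 12, 132], [20, 12, 131], [18, 10, 127], [13,
[... 1223 characters left out ...]
 0, 102], [105, 10, 106], [98, 10, 102], [105, 10, 106], [98, 10, 103], [105, 10, 103], [105, 10, 102], [11, 80, 67], [15, 123, 114]]
top sn [ 23   9 110] [[20, 93, 178], [19, 90, 110], [14, 126, 115], [10, 23, 102], [0, 0, 104], [23, 9, 110], [17, 16, 112], [16, 25, 112], [16, 109, 117], [18, 97, 140], [20, 94, 165]]
top ln [105  10 105] [[19, 93, 161], [20, 92, 117], [14, 126, 107], [8, 20, 104], [105, 10, 103], [105, 10, 105], [102, 12, 104], [100, 9, 88], [14, 127, 108], [20, 94, 158], [20, 92, 158]]
top kn [113  10 106] [[14, 123, 95], [13, 108, 116], [120, 5, 105], [105, 9, 109], [105, 10, 107], [113, 10, 106], [105, 9, 108], [105, 10, 104], [108, 12, 108], [150, 3, 77], [13, 130, 96]]
```

View pics/crops.png

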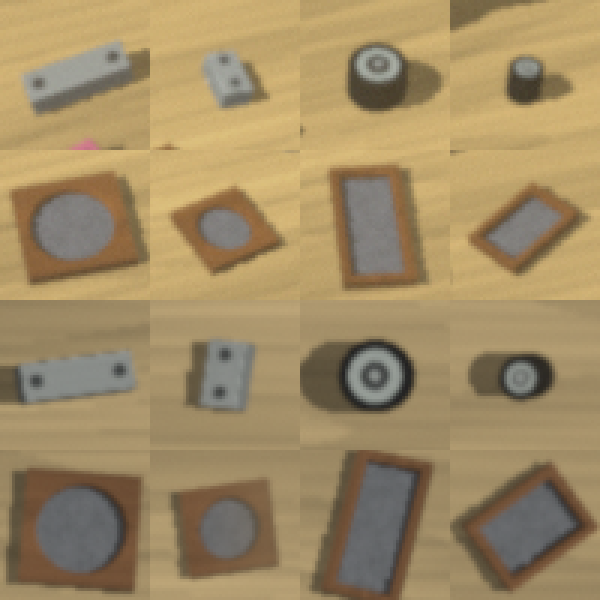

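Crops confirm bare-steel platens with two dark bolts, hubs, and four distinct nests. Next I measure across the two views.

```bash
cat > m.py <<'E'
import cv2,numpy as np
from h import *
def blob(m):
    c,_=cv2.findContours(m.astype(np.uint8),cv2.RETR_EXTERNAL,cv2.CHAIN_APPROX_NONE)
    return max(c,key=cv2.contourArea)
def roi(im,uv,r):
    u,v=int(uv[0]),int(uv[1]);u0=max(u-r,0);v0=max(v-r,0)
    b=cv2.resize(im[v0:v+r,u0:u+r],None,fx=4,fy=4,interpolation=cv2.INTER_LINEAR)
    return b,lambda p:(np.float64(p).reshape(-1,2)+.5)/4-.5+[u0,v0]
def nest(im,uv,r=32):
    b,f=roi(im,uv,r);h=cv2.cvtColor(b,cv2.COLOR_BGR2HSV)
    c=blob((h[...,0]<=17)&(h[...,1]>105)); g=blob(((h[...,1]<50)&(h[...,2]>75)))
    mm=lambda c:(lambda M:(M["m10"]/M["m00"],M["m01"]/M["m00"]))(cv2.moments(cv2.convexHull(c)))
    return f(mm(c)),f(mm(g)),f(cv2.convexHull(c)),f(cv2.convexHull(g))
def gray(im,uv,r,vmin=85):
    b,f=roi(im,uv,r);h=cv2.cvtColor(b,cv2.COLOR_BGR2HSV)
    c=blob((h[...,1]<40)&(h[...,2]>vmin));return b,f,c
def bolts(im,uv,r=24):
    b,f,c=gray(im,uv,r);h=cv2.convexHull(c)
    m=np.zeros(b.shape[:2],np.uint8);cv2.drawContours(m,[h],-1,1,-1);m=cv2.erode(m,np.ones((9,9)))
    g=b.max(2).astype(float);med=np.percentile(g[m>0],75)
    w=((g<med-22)&(m>0)).astype(np.uint8)
    n,_,st,ce=cv2.connectedComponentsWithStats(w);
    return [(st[i,4],*np.round(f(ce[i])[0],2)) for i in range(1,n) if st[i,4]>30]
def hub(im,uv,r=20,v=95):
    b,f,c=gray(im,uv,r,v);M=cv2.moments(cv2.convexHull(c));return f((M["m10"]/M["m00"],M["m01"]/M["m00"])),cv2.contourArea(c)/16
E
cat > a.py <<'E'
import cv2,numpy as np,pickle
from plant import camera
from m import *
S={"scene":dict(lp=(285,361),sp=(601,248),bw=(448,252),sw=(519,210),bn=(388,361),sn=(566,304),ln=(486,347),kn=(261,284)),
"top":dict(lp=(563,295),sp=(165,344),bw=(347,380),sw=(236,424),bn=(456,267),sn=(243,281),ln=(351,256),kn=(571,416))}
C={n:camera(n) for n in S};I={n:C[n]["color"][:,:,::-1].copy() for n in S}
A=lambda n,k:np.array(S[n][k])/1.5625
for k in("bw","sw"):
    p={n:hub(I[n],A(n,k)) for n in S}
    print(k,[ (p[n][0].round(1).tolist(),p[n][1]) for n in p],tri(C["top"],p["top"][0],C["scene"],p["scene"][0]).round(4),plane(C["top"],p["top"][0],.04).round(4))
for k in("lp","sp"):
    for n in S: print(k,n,bolts(I[n],A(n,k),26 if k=="lp" else 16))
for k in("bn","sn","ln","kn"):
    p={n:nest(I[n],A(n,k)) for n in S}
    for j,z in((0,.006),(1,.008)):
        print(k,j,tri(C["top"],p["top"][j],C["scene"],p["scene"][j]).round(4).tolist(),[plane(C[n],p[n][j],z)[0,:2].round(4).tolist() for n in S])
    q=plane(C["top"],p["top"][2],.006)[:,:2];r=cv2.minAreaRect(q.astype(np.float32)*1000);q2=plane(C["top"],p["top"][3],.006)[:,:2];print("   rect",np.round(r[0],1),np.round(r[1],1),round(r[2],1),"felt",[np.round(x,1) for x in cv2.minAreaRect(q2.astype(np.float32)*1000)])
E
python3 a.py
```

```text
bw [([[286.5, 161.2]], 144.875), ([[221.5, 242.8]], 258.40625)] [[0.4451 0.0916 0.0397 0.0008]] [[0.445  0.0911 0.04  ]]
sw [([[332.1, 133.4]], 40.46875), ([[149.1, 271.5]], 82.40625)] [[0.3704 0.2773 0.039  0.001 ]] [[0.3704 0.2765 0.04  ]]
lp scene [(np.int32(222), np.float64(194.18), np.float64(224.42)), (np.int32(1195), np.float64(183.93), np.float64(234.57)), (np.int32(219), np.float64(169.39), np.float64(233.3))]
lp top [(np.int32(296), np.float64(374.33), np.float64(185.92)), (np.int32(310), np.float64(346.68), np.float64(189.59))]
sp scene [(np.int32(125), np.float64(383.3), np.float64(152.53)), (np.int32(135), np.float64(387.02), np.float64(160.01)), (np.int32(275), np.float64(386.83), np.float64(164.51))]
sp top [(np.int32(279), np.float64(104.49), np.float64(212.65)), (np.int32(275), np.float64(102.65), np.float64(225.4))]
bn 0 [[0.639, -0.0924, 0.0048, 0.0016]] [[0.6401, -0.0918], [0.6386, -0.0931]]
bn 1 [[0.6386, -0.0921, 0.0048, 0.0005]] [[0.6406, -0.0928], [0.638, -0.0916]]
   rect [639.2 -93.1] [106.6 106.1] 85.3 felt [array([639. , -91.2]), array([77.4, 73.3]), np.float64(0.0)]
sn 0 [[0.6153, 0.2782, 0.0056, 0.0002]] [[0.6156, 0.2781], [0.6152, 0.2779]]
sn 1 [[0.6147, 0.2778, 0.006, 0.0009]] [[0.6161, 0.2773], [0.6142, 0.2768]]
   rect [615.7 277.9] [81.6 82.4] 9.0 felt [array([614.8, 277.6]), array([52.2, 50. ]), np.float64(20.2)]
ln 0 [[0.6611, 0.0917, 0.0025, 0.0015]] [[0.6634, 0.0913], [0.6602, 0.0907]]
ln 1 [[0.6601, 0.0916, 0.0028, 0.0007]] [[0.6634, 0.0903], [0.6589, 0.0907]]
   rect [660.8  90.7] [ 73.1 138.4] 76.5 felt [array([660.4,  90.8]), array([ 47.9, 115.4]), np.float64(77.9)]
kn 0 [[0.3857, -0.2854, 0.0057, 0.0]] [[0.386, -0.2854], [0.3857, -0.2853]]
kn 1 [[0.3848, -0.2851, 0.005, 0.0019]] [[0.3871, -0.2859], [0.3852, -0.2834]]
   rect [ 385.9 -285.5] [73.1 99. ] 35.2 felt [array([ 384.9, -284.4]), array([49. , 71.4]), np.float64(35.4)]
```

```bash
cat > p.py <<'E'
import numpy as np
from plant import sensors
def go(x,y,psi=None,z=None,half=True):
    s=sensors.read_state();w,a,b,c=s["orientation"];p=s["ee_pos"]
    X=np.array([1-2*(b*b+c*c),2*(a*b+w*c)]);ps=np.degrees(np.arctan2(X[1],X[0]))
    d=np.array([x,y])-p[:2];r=np.radians(ps)
    dx=d@[np.cos(r),np.sin(r)];dy=d@[np.sin(r),-np.cos(r)]
    t=0 if psi is None else ps-psi
    if half:t=(t+90)%180-90
    print("t %.2f pos %s psi %.1f q %s w %.4f g %.1f F %s"%(s["time_s"],p.round(4),ps,s["qpos"].round(2),s["gripper_width"],s["grasp_force"],s["contact_force"].round(1)))
    print("  units dx %.2f dy %.2f dz %s yaw %.2f (deg %.1f)"%(dx/.04,dy/.04,None if z is None else round((p[2]-z)/.04,3),t/4,t))
E
python3 - <<'E'
from plant import camera,bot
from h import *;from p import go
C={n:camera(n) for n in("scene","top")}
for k,t,s in(("lp",[(374.33,185.92),(346.68,189.59)],[(169.39,233.3),(194.18,224.42)]),("sp",[(104.49,212.65),(102.65,225.4)],[(387.02,160.01),(383.3,152.53)])):
    q=tri(C["top"],t,C["scene"],s);d=q[1]-q[0];print(k,q.round(4).tolist(),"c",q.mean(0).round(4),"ang",np.degrees(np.arctan2(d[1],d[0])))
print("bottle,knife",plane(C["top"],[(464/1.5625,362/1.5625)],.09),plane(C["top"],[(641/1.5625,380/1.5625),(657/1.5625,325/1.5625)],.009))
print(bot.tip_reach);go(.445,.0913,None,.2)
E
```

```text
lp [[0.5954, -0.3075, 0.0254, 0.0], [0.5856, -0.234, 0.0252, 0.0008]] c [ 5.905e-01 -2.707e-01  2.530e-02  4.000e-04] ang 97.58949486704003
sp [[0.5227, 0.4074, 0.0265, 0.0015], [0.4888, 0.411, 0.0259, 0.0016]] c [0.5058 0.4092 0.0262 0.0015] ang 173.91956664294483
bottle,knife [[ 0.47196114 -0.09765374  0.09      ]] [[ 0.44579101 -0.40234291  0.009     ]
 [ 0.5389125  -0.43368281  0.009     ]]
0.025
t 0.30 pos [ 0.2186 -0.6386  0.2561] psi 18.9 q [-1.28  0.12  1.44  0.    1.58 -0.04] w 0.0855 g 0.0 F [-0.4  0.1 -0.4]
  units dx 11.26 dy -15.43 dz 1.402 yaw 0.00 (deg 0.0)
```

Heights agree with the text (platen tops about 26 mm, wheels 40 mm, nests about 12 mm). First I move towards the big wheel.

Call:
arm_command:
  targets: [0.3, -0.4, 0, 0, 0.56, -0.77, 0, 0, 0.56, -0.77, 0, 0, 0.56, -0.77, 0, 0, 0.56, -0.77, 0, 0, 0.56, -0.77, 0, 0, 0.56, -0.77, 0, 0, 0.56, -0.77, 0, 0, 0.56, -0.77, 0, 0, 0.56, -0.77, 0, 0, 0.56, -0.77, 0, 0, 0.56, -0.77, 0, 0]
  fingers: 1
  squeeze: 70

```text
time_s: 1.3
ee_pos: [0.3481, -0.2175, 0.2565]
orientation: [0.0, 0.986, 0.164, 0.0]
contact_force: [0.7, -0.9, 0.5]
gripper_width: 0.0856
grasp_force: 0.0
```

Call:
arm_command:
  targets: [0.56, -0.77, 0.1, 0, 0.56, -0.77, 0.1, 0, 0.56, -0.77, 0.1, 0, 0.56, -0.77, 0.2, 0, 0.56, -0.77, 0.2, 0, 0.56, -0.77, 0.2, 0, 0.56, -0.77, 0.2, 0, 0.56, -0.77, 0.2, 0, 0.3, -0.4, 0.1, 0, 0, 0, 0, 0, 0, 0, 0, 0]

```text
time_s: 2.22
ee_pos: [0.4439, 0.0917, 0.1999]
orientation: [0.0, 0.986, 0.165, -0.001]
contact_force: [0.4, -1.1, 0.3]
gripper_width: 0.0854
grasp_force: 0.0
```

```bash
python3 -c "
from p import go
go(.4450,.0913,None,.036)"
```

```text
t 2.22 pos [0.4439 0.0917 0.1999] psi 19.0 q [ 0.15 -0.37  1.97 -0.    1.54  1.39] w 0.0854 g 0.0 F [ 0.4 -1.1  0.3]
  units dx 0.02 dy 0.02 dz 4.098 yaw 0.00 (deg 0.0)
```

Call:
arm_command:
  targets: [0.02, 0.02, 0.5, 0, 0, 0, 0.8, 0, 0, 0, 0.8, 0, 0, 0, 0.8, 0, 0, 0, 0.6, 0, 0, 0, 0.4, 0, 0, 0, 0.2, 0, 0, 0, 0, 0]

```text
time_s: 2.88
ee_pos: [0.4444, 0.0895, 0.0352]
orientation: [0.0, 0.987, 0.164, -0.001]
contact_force: [-0.8, -0.1, 0.1]
gripper_width: 0.0855
grasp_force: 0.0
```

Call:
arm_command:
  targets: [0, 0, 0, 0, 0, 0, 0, 0, 0, 0, 0, 0, 0, 0, 0, 0, 0, 0, 0, 0, 0, 0, 0, 0, 0, 0, 0, 0, 0, 0, 0, 0]
  fingers: 0

```text
time_s: 3.55
ee_pos: [0.4461, 0.0904, 0.0384]
orientation: [0.0, 0.986, 0.164, 0.001]
contact_force: [-3.0, -2.1, 8.7]
gripper_width: 0.0618
grasp_force: 76.9
```

```bash
python3 -c "
from p import go
go(.639,-.0923,None,.136)"
```

```text
t 3.55 pos [0.4461 0.0904 0.0384] psi 18.9 q [ 0.14 -0.23  2.14 -0.    1.23  1.39] w 0.0618 g 76.9 F [-3.  -2.1  8.7]
  units dx 3.08 dy 5.88 dz -2.439 yaw 0.00 (deg 0.0)
```

Call:
arm_command:
  targets: [0, 0, -0.3, 0, 0, 0, -0.6, 0, 0, 0, -0.7, 0, 0, 0, -0.7, 0, 0.25, 0.49, -0.5, 0, 0.4, 0.77, 0, 0, 0.4, 0.77, 0, 0, 0.4, 0.77, 0, 0, 0.4, 0.77, 0, 0, 0.4, 0.77, 0, 0, 0.4, 0.77, 0, 0, 0.4, 0.77, 0, 0]

```text
time_s: 4.55
ee_pos: [0.6378, -0.0941, 0.1498]
orientation: [0.0, 0.986, 0.164, 0.0]
contact_force: [0.4, 1.0, -1.3]
gripper_width: 0.0619
grasp_force: 77.3
```

Call:
arm_command:
  targets: [0, 0, 0, 0, 0, 0, 0, 0]

```text
time_s: 4.72
ee_pos: [0.6373, -0.0938, 0.149]
orientation: [-0.0, 0.987, 0.163, -0.0]
contact_force: [-1.2, 1.1, -2.5]
gripper_width: 0.0621
grasp_force: 77.4
```

```bash
python3 -c "
from p import go
go(.639,-.0923,None,.041)"
```

```text
t 4.72 pos [ 0.6373 -0.0938  0.149 ] psi 18.8 q [-0.19  0.1   1.64  0.    1.41  1.06] w 0.0621 g 77.4 F [-1.2  1.1 -2.5]
  units dx 0.05 dy -0.02 dz 2.699 yaw 0.00 (deg 0.0)
```

Call:
arm_command:
  targets: [0.05, -0.02, 0.5, 0, 0, 0, 0.7, 0, 0, 0, 0.6, 0, 0, 0, 0.4, 0, 0, 0, 0.2, 0, 0, 0, 0.1, 0, 0, 0, 0.05, 0, 0, 0, 0, 0, 0, 0, 0, 0]

```text
time_s: 5.47
ee_pos: [0.6388, -0.0912, 0.0477]
orientation: [0.0, 0.986, 0.164, 0.001]
contact_force: [0.2, -0.1, -2.4]
gripper_width: 0.0617
grasp_force: 77.5
```

Call:
arm_command:
  targets: [0, 0, 0.04, 0, 0, 0, 0.04, 0, 0, 0, 0.03, 0, 0, 0, 0, 0, 0, 0, 0, 0]

```text
time_s: 5.88
ee_pos: [0.6385, -0.0912, 0.0425]
orientation: [0.0, 0.986, 0.164, 0.0]
contact_force: [-3.0, 0.7, 5.3]
gripper_width: 0.0617
grasp_force: 78.1
```

```bash
python3 -c "
from p import go
go(.639,-.0923,None,.041)
from plant import camera;import cv2,numpy as np
a=[cv2.resize(camera(n)['color'][v-50:v+50,u-50:u+50,::-1],(400,400)) for n,u,v in(('scene',248,231),('top',292,171))]
cv2.imwrite('pics/bw1.png',np.hstack(a))"
```

```text
t 5.88 pos [ 0.6385 -0.0912  0.0425] psi 18.9 q [-0.18  0.19  1.72  0.    1.23  1.06] w 0.0617 g 78.1 F [-3.   0.7  5.3]
  units dx 0.00 dy 0.03 dz 0.037 yaw 0.00 (deg 0.0)
```

View pics/bw1.png

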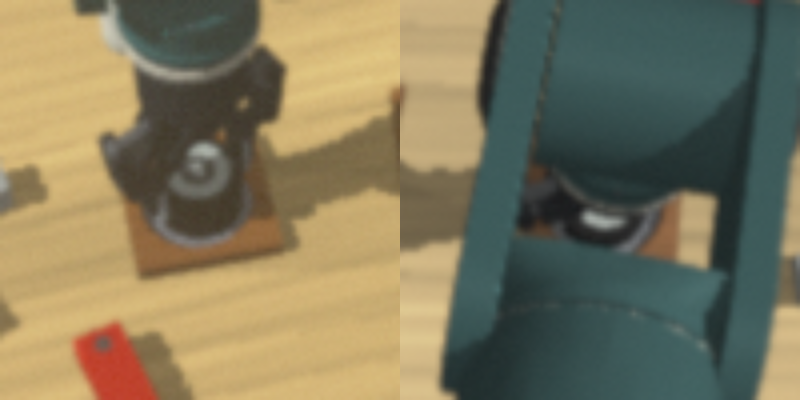

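The wheel stands in the big recess with felt visible all round (crop ≈ (200,190)), and force shows contact. I release it and lift.

Call:
arm_command:
  targets: [0, 0, 0, 0, 0, 0, 0, 0, 0, 0, 0, 0, 0, 0, 0, 0, 0, 0, 0, 0, 0, 0, -0.3, 0, 0, 0, -0.7, 0, 0, 0, -0.9, 0, 0, 0, -0.9, 0, 0, 0, -0.9, 0, 0, 0, -0.3, 0]
  fingers: 1

```text
time_s: 6.9
ee_pos: [0.6394, -0.0914, 0.2092]
orientation: [0.001, 0.986, 0.164, 0.003]
contact_force: [-0.2, 0.0, 0.8]
gripper_width: 0.0855
grasp_force: 0.0
```

```bash
python3 -c "
from p import go
go(.3704,.2770,None,.16)"
```

```text
t 6.90 pos [ 0.6394 -0.0914  0.2092] psi 18.9 q [-0.18  0.07  1.57 -0.    1.5   1.06] w 0.0855 g 0.0 F [-0.2  0.   0.8]
  units dx -3.38 dy -10.89 dz 1.23 yaw 0.00 (deg 0.0)
```

Call:
arm_command:
  targets: [-0.26, -0.84, 0, 0, -0.26, -0.84, 0, 0, -0.26, -0.84, 0, 0, -0.26, -0.84, 0, 0, -0.26, -0.84, 0, 0, -0.26, -0.84, 0, 0, -0.26, -0.84, 0, 0, -0.26, -0.84, 0, 0, -0.26, -0.84, 0, 0, -0.26, -0.84, 0, 0, -0.26, -0.84, 0.5, 0, -0.26, -0.84, 0.7, 0]
  fingers: 0.8

```text
time_s: 7.9
ee_pos: [0.3906, 0.2495, 0.1582]
orientation: [-0.001, 0.986, 0.164, 0.002]
contact_force: [0.1, 1.0, 0.4]
gripper_width: 0.0685
grasp_force: 0.0
```

Call:
arm_command:
  targets: [-0.26, -0.81, 0, 0, 0, 0, 0, 0, 0, 0, 0, 0]

```text
time_s: 8.15
ee_pos: [0.3699, 0.2761, 0.1564]
orientation: [-0.0, 0.986, 0.166, 0.0]
contact_force: [-0.6, -0.4, -0.1]
gripper_width: 0.0678
grasp_force: 0.0
```

```bash
python3 -c "
from p import go
go(.3704,.2770,None,.038)
from plant import camera;from m import *
c=camera('top');im=c['color'][:,:,::-1].copy()
p,a=hub(im,(292,171),24);print('bw hub',p,a,plane(c,p,.044))
c=camera('scene');im=c['color'][:,:,::-1].copy()
p,a=hub(im,(250,222),20);print('bw hub',p,a,plane(c,p,.044))"
```

```text
t 8.15 pos [0.3699 0.2761 0.1564] psi 19.1 q [ 0.59 -0.32  2.01 -0.    1.45  1.82] w 0.0678 g 0.0 F [-0.6 -0.4 -0.1]
  units dx 0.02 dy -0.02 dz 2.961 yaw 0.00 (deg 0.0)
bw hub [[292.69183866 168.64475838]] 247.90625 [[ 0.63739525 -0.09172769  0.044     ]]
bw hub [[246.86020261 223.30720915]] 195.75 [[ 0.6384413 -0.0911535  0.044    ]]
```

Big wheel is centred in its nest. Now the small wheel.

Call:
arm_command:
  targets: [0.02, -0.02, 0.5, 0, 0, 0, 0.7, 0, 0, 0, 0.7, 0, 0, 0, 0.55, 0, 0, 0, 0.35, 0, 0, 0, 0.15, 0, 0, 0, 0, 0, 0, 0, 0, 0]

```text
time_s: 8.92
ee_pos: [0.3721, 0.2758, 0.0389]
orientation: [-0.0, 0.987, 0.164, 0.0]
contact_force: [0.5, 0.3, -0.2]
gripper_width: 0.0684
grasp_force: 0.0
```

Call:
arm_command:
  targets: [0, 0, 0, 0, 0, 0, 0, 0, 0, 0, 0, 0, 0, 0, 0, 0, 0, 0, 0, 0, 0, 0, 0, 0, 0, 0, 0, 0, 0, 0, 0, 0]
  fingers: 0

```text
time_s: 9.58
ee_pos: [0.372, 0.2764, 0.0395]
orientation: [-0.0, 0.986, 0.164, 0.001]
contact_force: [-2.0, -2.5, 9.9]
gripper_width: 0.0381
grasp_force: 70.1
```

```bash
python3 -c "
from p import go
go(.6153,.278,None,.136)"
```

```text
t 9.58 pos [0.372  0.2764 0.0395] psi 18.9 q [ 0.58 -0.21  2.12 -0.    1.23  1.83] w 0.0381 g 70.1 F [-2.  -2.5  9.9]
  units dx 5.77 dy 1.93 dz -2.413 yaw 0.00 (deg 0.0)
```

Call:
arm_command:
  targets: [0, 0, -0.3, 0, 0, 0, -0.6, 0, 0, 0, -0.6, 0, 0.4, 0.13, -0.5, 0, 0.8, 0.27, 0, 0, 0.8, 0.27, 0, 0, 0.8, 0.27, 0, 0, 0.8, 0.27, 0, 0, 0.8, 0.27, 0, 0, 0.8, 0.27, 0, 0, 0.57, 0.18, 0, 0, 0, 0, 0, 0]

```text
time_s: 10.58
ee_pos: [0.6181, 0.2773, 0.1184]
orientation: [0.0, 0.987, 0.163, 0.0]
contact_force: [0.3, 0.2, -1.1]
gripper_width: 0.0381
grasp_force: 70.4
```

Call:
arm_command:
  targets: [0, 0, 0, 0, 0, 0, 0, 0]

```text
time_s: 10.75
ee_pos: [0.6143, 0.2778, 0.1183]
orientation: [-0.0, 0.986, 0.164, -0.0]
contact_force: [-0.0, -0.6, -1.4]
gripper_width: 0.0381
grasp_force: 70.4
```

```bash
python3 -c "
from p import go
go(.6153,.278,None,.0435)"
```

```text
t 10.75 pos [0.6143 0.2778 0.1183] psi 18.9 q [0.39 0.18 1.59 0.   1.36 1.63] w 0.0381 g 70.4 F [-0.  -0.6 -1.4]
  units dx 0.03 dy 0.00 dz 1.871 yaw 0.00 (deg 0.0)
```

Call:
arm_command:
  targets: [0.02, 0, 0.4, 0, 0, 0, 0.6, 0, 0, 0, 0.4, 0, 0, 0, 0.2, 0, 0, 0, 0.1, 0, 0, 0, 0, 0, 0, 0, 0.05, 0, 0, 0, 0.05, 0, 0, 0, 0.04, 0, 0, 0, 0.03, 0, 0, 0, 0, 0, 0, 0, 0, 0]

```text
time_s: 11.75
ee_pos: [0.6156, 0.2781, 0.0436]
orientation: [-0.0, 0.986, 0.164, 0.0]
contact_force: [-1.1, -0.9, 2.4]
gripper_width: 0.0382
grasp_force: 70.6
```

```bash
python3 -c "
from p import go
go(.6153,.278,None,.0435)
from plant import camera;import cv2,numpy as np
a=[cv2.resize(camera(n)['color'][v-50:v+50,u-50:u+50,::-1],(400,400)) for n,u,v in(('scene',362,195),('top',156,180))]
cv2.imwrite('pics/sw1.png',np.hstack(a))"
```

```text
t 11.75 pos [0.6156 0.2781 0.0436] psi 18.9 q [0.39 0.25 1.65 0.   1.25 1.63] w 0.0382 g 70.6 F [-1.1 -0.9  2.4]
  units dx -0.01 dy -0.00 dz 0.001 yaw 0.00 (deg 0.0)
```

View pics/sw1.png

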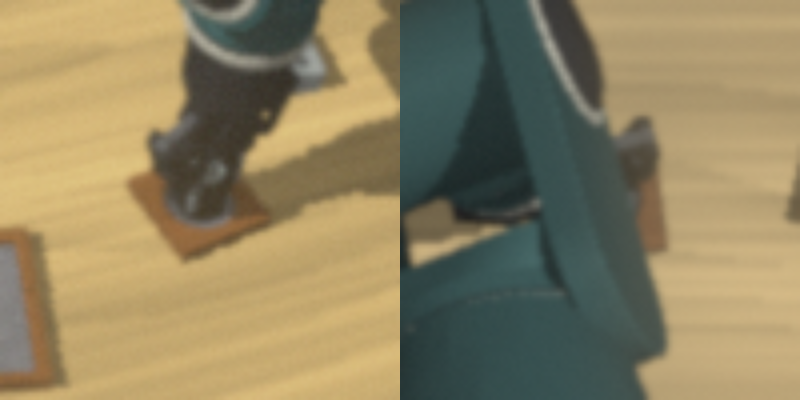

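Small wheel stands in its round recess with contact. I release it, lift and head for the long platen while turning.

Call:
arm_command:
  targets: [0, 0, 0, 0, 0, 0, 0, 0, 0, 0, 0, 0, 0, 0, 0, 0, 0, 0, 0, 0, 0, 0, -0.3, 0, 0, 0, -0.7, 0, 0, 0, -0.9, 0, 0, 0, -0.9, 0, 0, 0, -0.7, 0, 0, 0, 0, 0]
  fingers: 0.8

```text
time_s: 12.77
ee_pos: [0.6171, 0.2787, 0.1916]
orientation: [-0.001, 0.986, 0.164, 0.005]
contact_force: [0.5, -0.4, 0.9]
gripper_width: 0.0684
grasp_force: 0.0
```

```bash
python3 -c "
from p import go
go(.5905,-.2707,97.6,.16)
from plant import camera;from m import *
c=camera('scene');im=c['color'][:,:,::-1].copy()
p,a=hub(im,(362,187),16);print('sw hub',p,a,plane(c,p,.044))"
```

```text
t 12.77 pos [0.6171 0.2787 0.1916] psi 18.9 q [0.39 0.14 1.52 0.   1.47 1.63] w 0.0684 g 0.0 F [ 0.5 -0.4  0.9]
  units dx -5.08 dy 12.78 dz 0.79 yaw -19.68 (deg -78.7)
sw hub [[363.40628328 187.10640753]] 57.46875 [[0.61490759 0.2779616  0.044     ]]
```

Call:
arm_command:
  targets: [-0.34, 0.85, 0, 0, -0.34, 0.85, 0, 0, -0.34, 0.85, 0, 0, -0.34, 0.85, 0, 0, -0.34, 0.85, 0, 0, -0.34, 0.85, 0, 0, -0.34, 0.85, 0, 0, -0.34, 0.85, 0, 0, -0.34, 0.85, 0, 0, -0.34, 0.85, 0, 0, -0.34, 0.85, 0, 0, -0.34, 0.85, 0, 0]

```text
time_s: 13.82
ee_pos: [0.5925, -0.1625, 0.1828]
orientation: [-0.0, 0.986, 0.164, -0.0]
contact_force: [0.8, 0.3, -0.4]
gripper_width: 0.0683
grasp_force: 0.0
```

Call:
arm_command:
  targets: [-0.34, 0.85, 0, 0, -0.34, 0.85, 0, 0, -0.34, 0.85, 0, 0, 0, 0, 0, -0.7, 0, 0, 0, -1, 0, 0, 0, -1, 0, 0, 0, -1, 0, 0, 0, -1, 0, 0, 0, -1, 0, 0, 0, -1, 0, 0, 0, -1, 0, 0, 0, -1]

```text
time_s: 14.82
ee_pos: [0.5873, -0.2704, 0.1825]
orientation: [-0.0, 0.891, 0.453, -0.0]
contact_force: [-0.6, 0.7, -0.8]
gripper_width: 0.0683
grasp_force: 0.0
```

Call:
arm_command:
  targets: [0, 0, 0, -1, 0, 0, 0, -1, 0, 0, 0, -1, 0, 0, 0, -1, 0, 0, 0, -1, 0, 0, 0, -1, 0, 0, 0, -1, 0, 0, 0, -1, 0, 0, 0, -1, 0, 0, 0, -1, 0, 0, 0, -1, 0, 0, 0, 0]
  fingers: 0.7

```text
time_s: 15.82
ee_pos: [0.5873, -0.2704, 0.1826]
orientation: [-0.001, 0.657, 0.754, -0.0]
contact_force: [-0.1, -0.2, 0.3]
gripper_width: 0.0598
grasp_force: 0.0
```

```bash
python3 -c "
from p import go
go(.5905,-.2707,97.6,.036)"
```

```text
t 15.82 pos [ 0.5873 -0.2704  0.1826] psi 97.9 q [-0.47  0.08  1.6   0.    1.46 -0.61] w 0.0598 g 0.0 F [-0.1 -0.2  0.3]
  units dx -0.02 dy 0.08 dz 3.664 yaw 0.07 (deg 0.3)
```

Call:
arm_command:
  targets: [-0.02, 0.08, 0.5, 0, 0, 0, 0.8, 0, 0, 0, 0.8, 0, 0, 0, 0.7, 0, 0, 0, 0.5, 0, 0, 0, 0.3, 0, 0, 0, 0.1, 0, 0, 0, 0, 0, 0, 0, 0, 0]

```text
time_s: 16.57
ee_pos: [0.5914, -0.2712, 0.0364]
orientation: [0.001, 0.658, 0.753, 0.0]
contact_force: [-0.1, -0.3, 0.7]
gripper_width: 0.0599
grasp_force: 0.0
```

Call:
arm_command:
  targets: [0, 0, 0, 0, 0, 0, 0, 0, 0, 0, 0, 0, 0, 0, 0, 0, 0, 0, 0, 0, 0, 0, 0, 0, 0, 0, 0, 0, 0, 0, 0, 0]
  fingers: 0
  squeeze: 80

```text
time_s: 17.23
ee_pos: [0.5917, -0.2712, 0.0369]
orientation: [0.001, 0.658, 0.753, 0.0]
contact_force: [-1.1, 1.1, 7.6]
gripper_width: 0.0316
grasp_force: 80.8
```

```bash
python3 -c "
from p import go
go(.6605,.0915,-13,.16)"
```

```text
t 17.23 pos [ 0.5917 -0.2712  0.0369] psi 97.7 q [-0.47  0.2   1.71  0.    1.22 -0.6 ] w 0.0316 g 80.8 F [-1.1  1.1  7.6]
  units dx 8.76 dy 2.92 dz -3.076 yaw -17.33 (deg -69.3)
```

Call:
arm_command:
  targets: [0, 0, -0.2, 0, 0, 0, -0.5, 0, 0, 0, -0.7, 0, 0, 0, -0.7, 0, 0.36, 0.12, -0.6, 0, 0.8, 0.267, 0, 0, 0.8, 0.267, 0, 0, 0.8, 0.267, 0, 0, 0.8, 0.267, 0, 0, 0.8, 0.267, 0, 0, 0.8, 0.267, 0, 0, 0.8, 0.267, 0, 0]

```text
time_s: 18.23
ee_pos: [0.6376, -0.0223, 0.1437]
orientation: [0.0, 0.658, 0.753, 0.0]
contact_force: [1.6, 0.2, -4.2]
gripper_width: 0.0319
grasp_force: 80.3
```

Call:
arm_command:
  targets: [0.8, 0.267, 0, 0, 0.8, 0.267, 0, 0, 0.8, 0.267, 0, 0, 0.4, 0.13, 0, 0, 0, 0, 0, -0.5, 0, 0, 0, -0.8, 0, 0, 0, -1, 0, 0, 0, -1, 0, 0, 0, -1, 0, 0, 0, -1, 0, 0, 0, -1, 0, 0, 0, -1]

```text
time_s: 19.23
ee_pos: [0.6595, 0.0917, 0.1434]
orientation: [-0.0, 0.446, 0.895, -0.0]
contact_force: [-0.2, 0.4, -4.7]
gripper_width: 0.0319
grasp_force: 80.5
```

Call:
arm_command:
  targets: [0, 0, 0, -1, 0, 0, 0, -1, 0, 0, 0, -1, 0, 0, 0, -1, 0, 0, 0, -1, 0, 0, 0, -1, 0, 0, 0, -1, 0, 0, 0, -1, 0, 0, 0, -1, 0, 0, 0, -0.8, 0, 0, 0, -0.2, 0, 0, 0, 0]

```text
time_s: 20.23
ee_pos: [0.6596, 0.0918, 0.1433]
orientation: [-0.0, 0.114, 0.993, -0.0]
contact_force: [0.1, 0.5, -5.1]
gripper_width: 0.0321
grasp_force: 80.4
```

```bash
python3 -c "
from p import go
go(.6605,.0915,-13,.0405)
from plant import camera;import cv2,numpy as np
a=[cv2.resize(camera(n)['color'][v-50:v+50,u-50:u+50,::-1],(400,400)) for n,u,v in(('scene',311,205),('top',225,164))]
cv2.imwrite('pics/lp1.png',np.hstack(a))"
```

```text
t 20.23 pos [0.6596 0.0918 0.1433] psi 166.9 q [ 0.1   0.15  1.59 -0.    1.4  -1.24] w 0.0321 g 80.4 F [ 0.1  0.5 -5.1]
  units dx -0.02 dy -0.00 dz 2.571 yaw -0.04 (deg -0.1)
```

View pics/lp1.png

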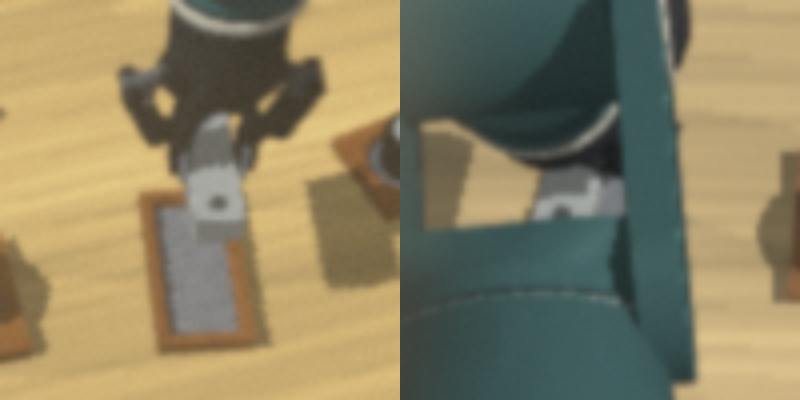

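The platen is held level and aligned over the long nest. Lowering it.

Call:
arm_command:
  targets: [-0.02, 0, 0.4, 0, 0, 0, 0.6, 0, 0, 0, 0.6, 0, 0, 0, 0.4, 0, 0, 0, 0.25, 0, 0, 0, 0.1, 0, 0, 0, 0, 0, 0, 0, 0.05, 0, 0, 0, 0.05, 0, 0, 0, 0.05, 0, 0, 0, 0, 0, 0, 0, 0, 0]

```text
time_s: 21.33
ee_pos: [0.6606, 0.0918, 0.0434]
orientation: [0.0, 0.114, 0.993, 0.0]
contact_force: [0.2, 0.4, -4.7]
gripper_width: 0.0316
grasp_force: 80.3
```

```bash
python3 -c "
from p import go
go(.6605,.0915,-13,.0405)
from plant import camera;import cv2,numpy as np
a=[cv2.resize(camera(n)['color'][v-50:v+50,u-50:u+50,::-1],(400,400)) for n,u,v in(('scene',311,225),('top',225,164))]
cv2.imwrite('pics/lp2.png',np.hstack(a))"
```

```text
t 21.33 pos [0.6606 0.0918 0.0434] psi 166.9 q [ 0.1   0.23  1.67  0.    1.24 -1.24] w 0.0316 g 80.3 F [ 0.2  0.4 -4.7]
  units dx 0.00 dy -0.01 dz 0.073 yaw -0.03 (deg -0.1)
```

View pics/lp2.png

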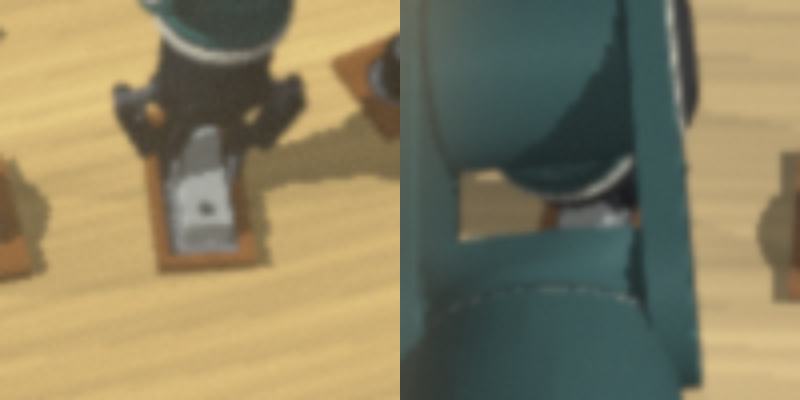

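Centred over the recess with felt visible on both sides, but no contact yet. I creep down.

Call:
arm_command:
  targets: [0, 0, 0.03, 0, 0, 0, 0.03, 0, 0, 0, 0.02, 0, 0, 0, 0, 0, 0, 0, 0, 0]

```text
time_s: 21.85
ee_pos: [0.6606, 0.0918, 0.041]
orientation: [0.0, 0.114, 0.993, 0.0]
contact_force: [-6.0, -0.5, 6.7]
gripper_width: 0.032
grasp_force: 81.6
```

Call:
arm_command:
  targets: [0, 0, 0, 0, 0, 0, 0, 0, 0, 0, 0, 0, 0, 0, 0, 0, 0, 0, 0, 0, 0, 0, -0.2, 0, 0, 0, -0.6, 0, 0, 0, -0.9, 0, 0, 0, -0.9, 0, 0, 0, -0.9, 0, 0, 0, 0, 0]
  fingers: 0.7

```text
time_s: 22.77
ee_pos: [0.6626, 0.0921, 0.1892]
orientation: [0.005, 0.114, 0.993, 0.001]
contact_force: [1.3, 0.4, 1.9]
gripper_width: 0.0598
grasp_force: 0.0
```

```bash
python3 -c "
from p import go
go(.5058,.4092,-6.1,.16)
from plant import camera;import cv2
from m import *
c=camera('scene');print(bolts(c['color'][:,:,::-1].copy(),(308,217),20))"
```

```text
t 22.77 pos [0.6626 0.0921 0.1892] psi 166.9 q [ 0.1   0.12  1.54 -0.    1.47 -1.24] w 0.0598 g 0.0 F [1.3 0.4 1.9]
  units dx 5.61 dy 6.83 dz 0.73 yaw -1.75 (deg -7.0)
[(np.int32(206), np.float64(308.79), np.float64(206.21)), (np.int32(1620), np.float64(308.8), np.float64(229.42)), (np.int32(223), np.float64(312.28), np.float64(227.23))]
```

Call:
arm_command:
  targets: [0.56, 0.68, 0, 0, 0.56, 0.68, 0, 0, 0.56, 0.68, 0, 0, 0.56, 0.68, 0, 0, 0.56, 0.68, 0, 0, 0.56, 0.68, 0, 0, 0.56, 0.68, 0, 0, 0.56, 0.68, 0, 0, 0.56, 0.68, 0, 0, 0.56, 0.68, 0, 0, 0, 0, 0, -0.9, 0, 0, 0, -0.85]

```text
time_s: 23.82
ee_pos: [0.5026, 0.4091, 0.1791]
orientation: [-0.001, 0.051, 0.999, -0.0]
contact_force: [1.0, -0.1, -0.2]
gripper_width: 0.06
grasp_force: 0.0
```

Call:
arm_command:
  targets: [0, 0, 0, 0, 0, 0, 0, 0]

```text
time_s: 23.98
ee_pos: [0.5038, 0.4074, 0.1794]
orientation: [-0.0, 0.054, 0.999, -0.0]
contact_force: [0.1, 0.2, -0.5]
gripper_width: 0.0601
grasp_force: 0.0
```

```bash
python3 -c "
from p import go
go(.5058,.4092,-6.1,.0355)
from plant import camera;import cv2,numpy as np
C={n:camera(n) for n in('scene','top')}
a=[cv2.resize(C[n]['color'][v-50:v+50,u-50:u+50,::-1],(400,400)) for n,u,v in(('scene',311,225),('top',225,164))]
cv2.imwrite('pics/lp3.png',np.hstack(a))
from m import *
print(bolts(C['top']['color'][:,:,::-1].copy(),(225,164),26))"
```

```text
t 23.98 pos [0.5038 0.4074 0.1794] psi 173.8 q [ 0.64  0.09  1.6  -0.    1.46 -0.82] w 0.0601 g 0.0 F [ 0.1  0.2 -0.5]
  units dx -0.04 dy 0.05 dz 3.597 yaw -0.03 (deg -0.1)
[(np.int32(288), np.float64(226.58), np.float64(148.38)), (np.int32(870), np.float64(227.11), np.float64(171.08)), (np.int32(288), np.float64(219.7), np.float64(174.93))]
```

View pics/lp3.png

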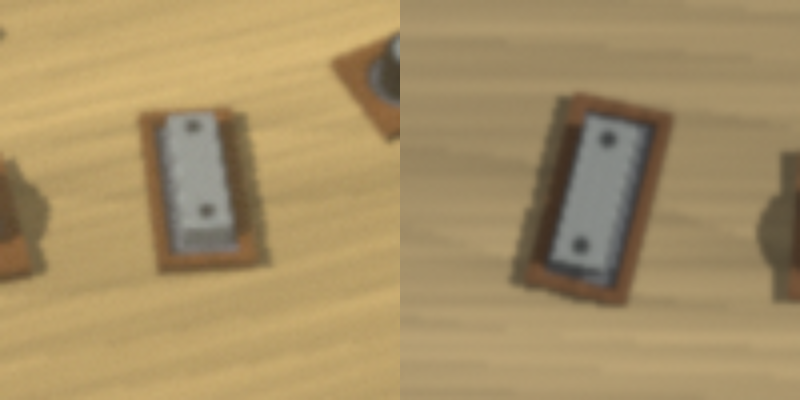

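Long platen lies in its recess with felt all round (top crop ≈ (600,200)). Now the short platen.

Call:
arm_command:
  targets: [-0.04, 0.05, 0.5, 0, 0, 0, 0.8, 0, 0, 0, 0.8, 0, 0, 0, 0.6, 0, 0, 0, 0.5, 0, 0, 0, 0.3, 0, 0, 0, 0.1, 0, 0, 0, 0, 0, 0, 0, 0, 0]

```text
time_s: 24.83
ee_pos: [0.5063, 0.4096, 0.0372]
orientation: [0.0, 0.054, 0.999, 0.0]
contact_force: [-0.7, -0.1, 0.6]
gripper_width: 0.0597
grasp_force: 0.0
```

Call:
arm_command:
  targets: [0, 0, 0, 0, 0, 0, 0, 0, 0, 0, 0, 0, 0, 0, 0, 0, 0, 0, 0, 0, 0, 0, 0, 0, 0, 0, 0, 0, 0, 0, 0, 0]
  fingers: 0

```text
time_s: 25.5
ee_pos: [0.5064, 0.4098, 0.0377]
orientation: [0.001, 0.053, 0.999, 0.001]
contact_force: [-0.3, -1.4, 8.0]
gripper_width: 0.0318
grasp_force: 80.6
```

```bash
python3 -c "
from p import go
go(.3857,-.2852,125.2,.16)"
```

```text
t 25.50 pos [0.5064 0.4098 0.0377] psi 173.9 q [ 0.64  0.2   1.71 -0.    1.23 -0.82] w 0.0318 g 80.6 F [-0.3 -1.4  8. ]
  units dx 1.15 dy -17.60 dz -3.057 yaw 12.17 (deg 48.7)
```

Call:
arm_command:
  targets: [0, 0, -0.2, 0, 0, 0, -0.5, 0, 0, 0, -0.8, 0, 0, 0, -0.8, 0, 0, 0, -0.8, 0, 0.03, -0.44, -0.4, 0, 0.06, -0.88, 0, 0, 0.06, -0.88, 0, 0, 0.06, -0.88, 0, 0, 0.06, -0.88, 0, 0, 0.06, -0.88, 0, 0, 0.06, -0.88, 0, 0]

```text
time_s: 26.5
ee_pos: [0.4652, 0.182, 0.1767]
orientation: [0.0, 0.053, 0.999, 0.0]
contact_force: [1.1, 0.1, -1.7]
gripper_width: 0.032
grasp_force: 79.8
```

Call:
arm_command:
  targets: [0.06, -0.88, 0, 0, 0.06, -0.88, 0, 0, 0.06, -0.88, 0, 0, 0.06, -0.88, 0, 0, 0.06, -0.88, 0, 0, 0.06, -0.88, 0, 0, 0.06, -0.88, 0, 0, 0.06, -0.88, 0, 0, 0.06, -0.88, 0, 0, 0.06, -0.88, 0, 0, 0.06, -0.88, 0, 0, 0.06, -0.88, 0, 0]

```text
time_s: 27.5
ee_pos: [0.3916, -0.2351, 0.1769]
orientation: [0.001, 0.053, 0.999, -0.0]
contact_force: [1.3, -0.2, -2.1]
gripper_width: 0.0317
grasp_force: 79.8
```

Call:
arm_command:
  targets: [0.06, -0.88, 0, 0, 0, -0.44, 0, 0, 0, 0, 0, 0.7, 0, 0, 0, 1, 0, 0, 0, 1, 0, 0, 0, 1, 0, 0, 0, 1, 0, 0, 0, 1, 0, 0, 0, 1, 0, 0, 0, 1, 0, 0, 0, 1, 0, 0, 0, 1]

```text
time_s: 28.5
ee_pos: [0.3843, -0.2856, 0.1767]
orientation: [0.0, 0.384, 0.924, -0.0]
contact_force: [-0.8, 0.6, -2.6]
gripper_width: 0.0319
grasp_force: 80.0
```

Call:
arm_command:
  targets: [0, 0, 0, 1, 0, 0, 0, 1, 0, 0, 0, 0.5, 0, 0, 0, 0, 0, 0, 0, 0]

```text
time_s: 28.92
ee_pos: [0.3844, -0.2857, 0.1765]
orientation: [0.0, 0.46, 0.888, -0.0]
contact_force: [-0.7, 0.1, -1.0]
gripper_width: 0.0317
grasp_force: 80.0
```

```bash
python3 -c "
from p import go
go(.3857,-.2852,125.2,.0405)
from plant import camera;import cv2,numpy as np
a=[cv2.resize(camera(n)['color'][v-50:v+50,u-50:u+50,::-1],(400,400)) for n,u,v in(('scene',167,170),('top',365,266))]
cv2.imwrite('pics/sp1.png',np.hstack(a))"
```

```text
t 28.92 pos [ 0.3844 -0.2857  0.1765] psi 125.2 q [-0.69 -0.29  1.95  0.    1.48 -1.31] w 0.0317 g 80.0 F [-0.7  0.1 -1. ]
  units dx -0.01 dy 0.03 dz 3.399 yaw -0.01 (deg -0.0)
```

View pics/sp1.png

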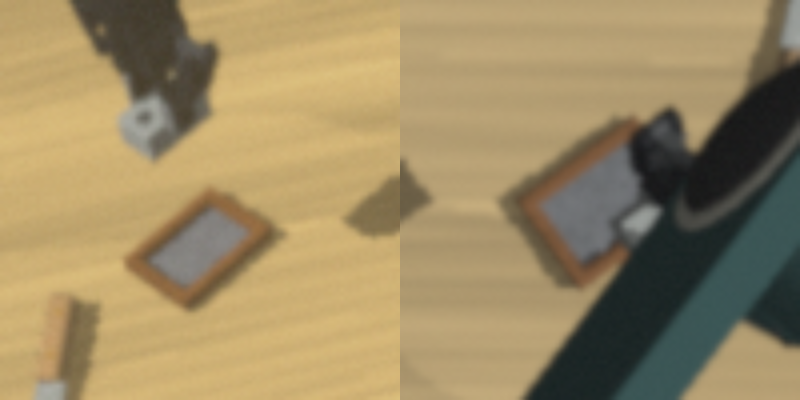

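The short platen is held level and aligned with its nest. Lowering.

Call:
arm_command:
  targets: [0, 0.02, 0.4, 0, 0, 0, 0.7, 0, 0, 0, 0.7, 0, 0, 0, 0.6, 0, 0, 0, 0.4, 0, 0, 0, 0.25, 0, 0, 0, 0.15, 0, 0, 0, 0, 0, 0, 0, 0.05, 0, 0, 0, 0.03, 0, 0, 0, 0, 0, 0, 0, 0, 0]

```text
time_s: 30.02
ee_pos: [0.3853, -0.2854, 0.0454]
orientation: [0.0, 0.461, 0.887, -0.0]
contact_force: [0.2, 0.3, -2.4]
gripper_width: 0.032
grasp_force: 80.0
```

```bash
python3 -c "
from p import go
go(.3857,-.2852,125.2,.0415)
from plant import camera;import cv2,numpy as np
a=[cv2.resize(camera(n)['color'][v-50:v+50,u-50:u+50,::-1],(400,400)) for n,u,v in(('scene',167,175),('top',365,266))]
cv2.imwrite('pics/sp2.png',np.hstack(a))"
```

```text
t 30.02 pos [ 0.3853 -0.2854  0.0454] psi 125.1 q [-0.69 -0.18  2.08  0.    1.24 -1.3 ] w 0.0320 g 80.0 F [ 0.2  0.3 -2.4]
  units dx -0.00 dy 0.01 dz 0.097 yaw -0.03 (deg -0.1)
```

View pics/sp2.png

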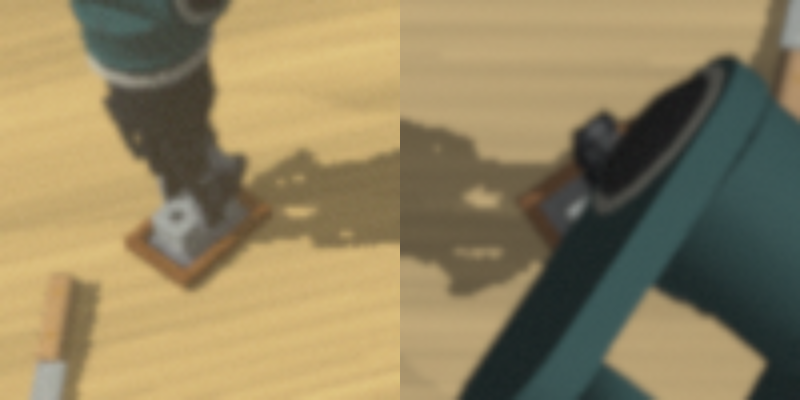

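Inside the recess, not yet touching. Creeping down.

Call:
arm_command:
  targets: [0, 0, 0.04, 0, 0, 0, 0.03, 0, 0, 0, 0.03, 0, 0, 0, 0, 0, 0, 0, 0, 0]

```text
time_s: 30.53
ee_pos: [0.3852, -0.2853, 0.0417]
orientation: [-0.0, 0.461, 0.887, 0.0]
contact_force: [-6.8, 5.0, 13.4]
gripper_width: 0.0319
grasp_force: 81.8
```

Call:
arm_command:
  targets: [0, 0, 0, 0, 0, 0, 0, 0, 0, 0, 0, 0, 0, 0, 0, 0, 0, 0, 0, 0, 0, 0, -0.2, 0, 0, 0, -0.6, 0, 0, 0, -0.9, 0, 0, 0, -0.9, 0, 0, 0, -0.9, 0, 0, 0, -0.9, 0]
  fingers: 0.7

```text
time_s: 31.45
ee_pos: [0.3847, -0.285, 0.2192]
orientation: [0.0, 0.461, 0.887, -0.0]
contact_force: [0.6, -0.9, 0.3]
gripper_width: 0.0596
grasp_force: 0.0
```

```bash
python3 -c "
from p import go
go(.40,.05,None,.22)"
```

```text
t 31.45 pos [ 0.3847 -0.285   0.2192] psi 125.1 q [-0.69 -0.31  1.9  -0.    1.55 -1.3 ] w 0.0596 g 0.0 F [ 0.6 -0.9  0.3]
  units dx 6.63 dy 5.13 dz -0.019 yaw 0.00 (deg 0.0)
```

Call:
arm_command:
  targets: [0.4, 0.3, 0, 0, 0.7, 0.5, 0, 0, 0.7, 0.5, 0, 0, 0.7, 0.5, 0, 0, 0.7, 0.5, 0, 0, 0.7, 0.5, 0, 0, 0.7, 0.5, 0, 0, 0.7, 0.5, 0, 0, 0.7, 0.5, 0, 0, 0.5, 0.4, 0, 0, 0, 0, 0, 0, 0, 0, 0, 0]

```text
time_s: 32.45
ee_pos: [0.3892, 0.0366, 0.2173]
orientation: [0.0, 0.46, 0.888, 0.0]
contact_force: [0.5, -0.0, -0.6]
gripper_width: 0.0598
grasp_force: 0.0
```

```bash
python3 -c "
from plant import camera;import cv2,numpy as np
c={n:camera(n)['color'][:,:,::-1] for n in('scene','top')}
R=lambda n,u,v,s:cv2.resize(c[n][v-s:v+s,u-s:u+s],(400,400))
cv2.imwrite('pics/end.png',np.vstack([np.hstack([cv2.resize(c['scene'],(400,300)),cv2.resize(c['top'],(400,300))]),np.hstack([cv2.resize(R('scene',167,180,25),(300,300)),cv2.resize(R('top',365,266,25),(300,300)),np.zeros((300,200,3),np.uint8)])]))"
```

```text
(no output)
```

View pics/end.png

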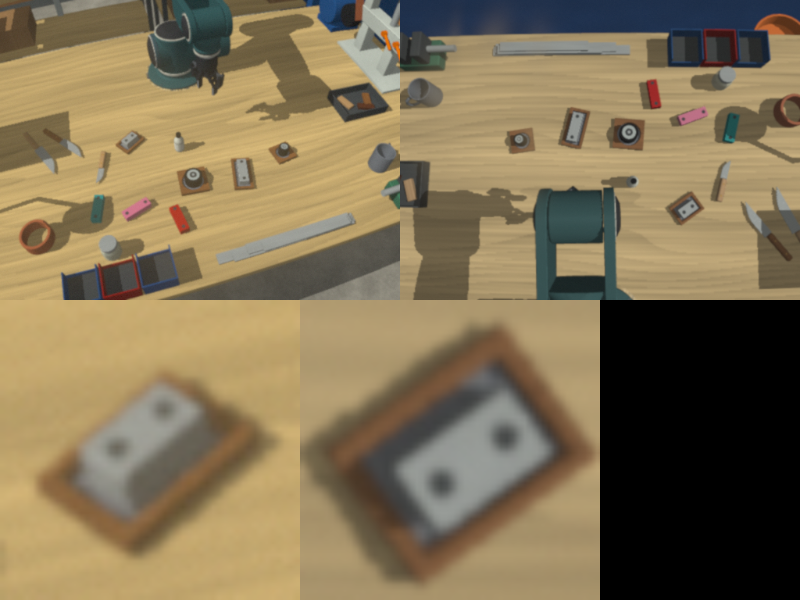

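All four parts are in their nests, and the bottle and knife are where they were. One quick check that the short platen is flat, then I hand in.

```bash
python3 -c "
from plant import camera
from m import *
C={n:camera(n) for n in('scene','top')};I={n:C[n]['color'][:,:,::-1].copy() for n in C}
for uvs,uvt,r in(((167,176),(365,266),16),((309,219),(224,162),22)):
    b={n:sorted([x for x in bolts(I[n],uv,r) if 80<x[0]<320],key=lambda x:x[2])[:2] for n,uv in(('scene',uvs),('top',uvt))}
    P={n:np.array([x[1:] for x in b[n]]) for n in b}; print(b)
    print(tri(C['top'],P['top'],C['scene'],P['scene'][::-1]).round(4).tolist())"
```

```text
{'scene': [(np.int32(105), np.float64(168.93), np.float64(172.8)), (np.int32(128), np.float64(161.09), np.float64(179.18))], 'top': [(np.int32(319), np.float64(373.72), np.float64(263.3)), (np.int32(307), np.float64(363.11), np.float64(271.12))]}
[[0.3942, -0.2984, 0.031, 0.0002], [0.3744, -0.2708, 0.0298, 0.0002]]
{'scene': [(np.int32(191), np.float64(308.83), np.float64(206.22)), (np.int32(210), np.float64(312.29), np.float64(227.26))], 'top': [(np.int32(309), np.float64(226.51), np.float64(148.33)), (np.int32(313), np.float64(219.68), np.float64(174.96))]}
[[0.6958, 0.0835, 0.0293, 0.0015], [0.6235, 0.1003, 0.0294, 0.001]]
```

Both platens are flat, with tops at about 30 mm (4 mm floor plus 26 mm), and centred.

```bash
python3 -c "
from plant import order
print(order.finish_job())"
```

```text
the job is handed in; nothing more can be done
None
```

Both wheels and both platens are in their matching nests, let go; the platens measured flat. The knife and bottle look untouched, and I handed the job in at about 33 s.

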